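Tip the standing carton flat onto the packing board and push it up to the stop

TASK

Tip over the tall carton that stands on the white packing board: push it near its top, towards the low metal stop, so that it lands flat inside the dark outline. Then push the lying carton along the board until its leading end rests squarely against the stop, still inside the outline. Only push it with the fingers: do not grip, lift or carry it, and leave everything else standing where it is.

Things in the scene. Friction and masses are not known exactly. Their poses are not given: they have to be found in the camera images.
- carton: the tall carton, plain cardboard with a paper sealing strip over its top, 45 (its x) x 90 (its y) x 150 mm (its z), about 0.25 kg, standing loose on the board. Origin: centre of its underside; z up while it stands; its +x side looks towards the stop (within 0.1 rad), and this is the side it must come to lie on. It tips over its lower +x edge once leant about 17 degrees; pushed near the top it tips and does not slide
- carton_mid (a point): centre of the carton, half-way up (75 mm above its underside)
- carton_top (a point): centre of the carton's top face, 150 mm above its underside; it becomes the leading end when the carton has been tipped
- board: white packing board fixed to the bench, 300 (x) x 200 (y) x 12 mm. Origin: centre of its underside, z up, on the bench; the upper face is 12 mm above it. Its +x points from the carton's place to the stop at the far end
- stop_face (a point): foot of the stop's face, mid-length, on the board's upper face, 120 mm along +x from the board's middle; axes as the board's. The stop is a fixed metal bar across the board, 170 mm long (y), 22 mm high above the board, its face looking to -x
- outline (a point): centre of the dark outline painted on the board's upper face; axes as the board's. Inside the lines it is 210 (x) x 150 mm (y); lines 6 mm wide; the stop's face closes its +x end. The carton at first stands astride the line at the -x end, its +x face 15 to 35 mm past that line's inner edge
- squat: bystander: a squat cardboard carton, 60 x 60 x 70 mm, on the bench beside the board; origin: centre of its underside
- jar: bystander: closed glass jar, 66 mm wide, 95 mm high, on the bench beside the board; origin: centre of its underside
- cup: bystander: steel cup, 72 mm wide, 80 mm high, on the bench beside the board; origin: centre of its underside
- tin: bystander: plain metal tin, 68 mm wide, 85 mm high, on the bench beside the board; origin: centre of its underside
- scraper: bystander: spatula 250 mm long lying on the bench to the robot's left; origin: its middle, on the bench
- bowl: bystander: steel bowl, 150 mm wide, 60 mm high, on the bench to the robot's right; origin: centre of its underside

How it is judged:
By the outcome, as a careful person would: the job done as asked, in the order asked, and still so for the second after the job is handed in, with the robot touching nothing.
It also fails if it takes over 40 s, if anything falls off the work surface, if the arm or the gripper's body presses on something with over 40 N, if the wrist force passes 120 N, or if a joint passes its speed limit or range.

ROBOT

A 6-joint arm with a two-finger parallel gripper is mounted at the origin on the work surface. World frame = base frame: x ahead of the robot, y to its left, z up, the work surface at z = 0. Lengths are in m, angles in degrees, forces in N, time in s.
With the tool pointing down it reaches from about 0.4 to 0.825 m from the base axis. Payload 7 kg.
Tool frame: the origin (TCP) lies midway between the tips of the shut fingers; the grasp point (between the pads) lies 19 mm behind it; y points along the fingers, z is the direction in which the jaws open and shut, and the axes are right-handed (so a half turn about y gives the same grasp; the last joint's range is limited). The gripper opens to 88 mm and grips with 3 to 60 N. Pads are 19 mm wide; open, the fingers measure 130 mm over their backs; the gripper's body (78 mm by 193 mm) begins 47 mm behind the grasp point.
Start: joints at [-53.107, 20.546, 0.682, 0, -70.136, -16.507], TCP at [0.235, -0.633, 0.227] pointing down, gripper open.
Joint ranges: [-176.03, 176.03], [-82.01, 121.73], [-58.28, 71.71], [-173.87, 95.51], [-174.79, -0.11], [-173.66, 173.66]. Speed limits (degrees/s): [136.94, 136.94, 172.46, 180, 180, 180].

INTERFACE

Orientations are given as [roll, pitch, yaw] about the fixed x, y, z axes, in that order (R = Rz(yaw) Ry(pitch) Rx(roll)).
In Python, from plant import ctrl gives the robot as it stands.
- The arm moves only by the tool step_arm, never from a script. Its argument "rows" is a list that holds one entry, the list of rows, each a list of 7 numbers: the gripper command: -1 is shut, 1 is fully open, values between are in proportion, then the shift along the world's x, y, z in cm, then the turn, a rotation vector about the world's x, y, z in degrees. In form: [[[fingers, tx, ty, tz, rx, ry, rz], ...]]. A call has 1 to 12 rows; each row shifts and turns the commanded pose from where the row before left it; what a row does not reach is not made up. A row lasts 1/8 s, in which the tool goes at most 62.5 mm and 10.7 degrees, less where a joint would pass 70% of its speed; a pose out of reach is approached as far as the arm can. A call is refused whole if a number of a shift passes 6.25 or a number of a turn 10.7, either way. A call with a gripper value outside its range is refused whole. The fingers move at their own pace and stop on an object; the grip force is fixed at half the most. Time passes only in rows, so rows that do not move let the fingers close. It gives the time, the measured TCP pose, the force and the opening at its end, in the units of the state.
- ctrl.get_obs(): the state, without advancing time (a new reading comes with each control period).
- ctrl.snapshot(name): name is "side" or "top"; returns the picture (480x640x3 uint8, blue, green, red); there is no depth.
- ctrl.camera_params(name): a dict with "vertical_fov" (degrees; the focal length in pixels is half the picture's height over the tangent of half this angle, whatever the lens; pixels are square), "cx", "cy" (the principal point, pixels), "rvec" (rotation vector, rad) and "tvec" (3), from world to camera coordinates, as OpenCV has them. Camera axes: x right, y down, z forward; pixel columns grow to the right and rows downward; lengths in m; the calibration is good to about 2 mm. A picture is of the moment at which its call begins. camera_params takes no time and is no camera call.
- ctrl.close_job(): hands the job in, once; it reports no verdict.
The state is a dict: "clock": time; "joint_pos": joint angles; "qvel": joint speeds; "tau": joint torques, N m; "tool_pos": TCP position; "orientation": TCP orientation; "force": force on the tool from outside, world axes, zero at the start; "moment": the same for the moment, N m; "opening": finger opening in m.
Only numpy, scipy, OpenCV 4.12 (cv2) and the standard library are available. Lean on these libraries where they do the work, as an engineer would, in place of code of your own. Each camera call takes 0.05 s, during which the arm holds its last target. There are 200 camera calls.

## Working session

There is one attempt and no reset: what is moved stays moved. The work goes in short steps, Python scripts to look and compute and a tool call to move; the robot and the scene stay as the last step left them, time stands still between calls to the robot, and variables do not carry over. Pictures are saved under pics/ and viewed, about 8 in all and at most 12, crops included, and the job is handed in when it is done.

Besides the shell and the picture viewer there is one more tool, called after "Request:" as name(argument=value, ...) on one line, values as JSON. step_arm: Moves the arm, as the interface text tells. Its arguments: {"type":"object","properties":{"rows":{"type":"array"}},"required":["rows"]}

```bash
mkdir -p pics
python3 - <<'E'
from plant import ctrl
import cv2
for n in("side","top"):
    cv2.imwrite(f"pics/{n}0.png",ctrl.snapshot(n)); print(ctrl.camera_params(n))
print(ctrl.get_obs())
E
```

```text
{'vertical_fov': 51.37948198948528, 'cx': 321.77306229230226, 'cy': 242.6571643270637, 'rvec': array([ 0.07738059, -2.85886413,  1.29617102]), 'tvec': array([0.57456106, 0.10473913, 1.09029757])}
{'vertical_fov': 44.638054055038765, 'cx': 320.2236640085796, 'cy': 229.86920100309447, 'rvec': array([ 2.18984357, -2.13499122,  0.16424719]), 'tvec': array([-0.03079536,  0.61265279,  1.57741351])}
{'clock': 0.1, 'joint_pos': array([-5.31069459e+01,  2.05885515e+01,  6.39386577e-01, -1.75933737e-02,
       -7.01352903e+01, -1.65049430e+01]), 'qvel': array([-0.07467388, -0.15624518,  0.10365911,  0.10005461,  0.06842494,
       -0.04855632]), 'tau': array([-2.23551098e-03, -5.84163308e+01,  2.93752635e+01,  7.01554298e+00,
        1.01308632e-02, -3.34057074e-05]), 'tool_pos': array([ 0.23495898, -0.63232765,  0.22570581]), 'orientation': array([-8.99143256e+01,  8.13754291e-03,  2.03821267e+01]), 'force': array([-0.63165577,  0.12714667, -0.80388498]), 'moment': array([-0.03223581, -0.01651878,  0.00218683]), 'opening': 0.0872369482045538}
```

View pics/top0.png

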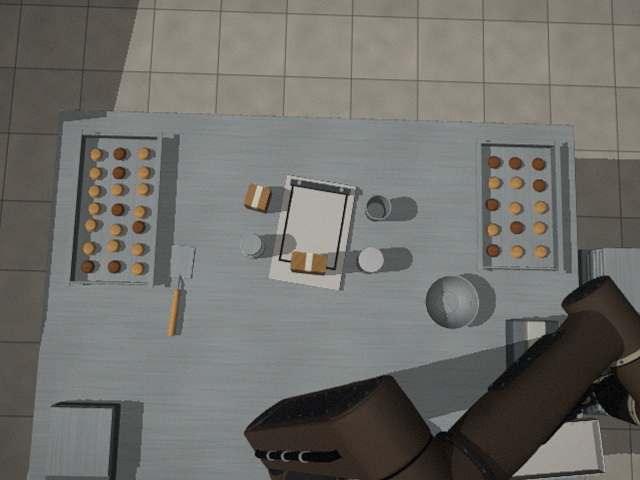

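View pics/side0.png

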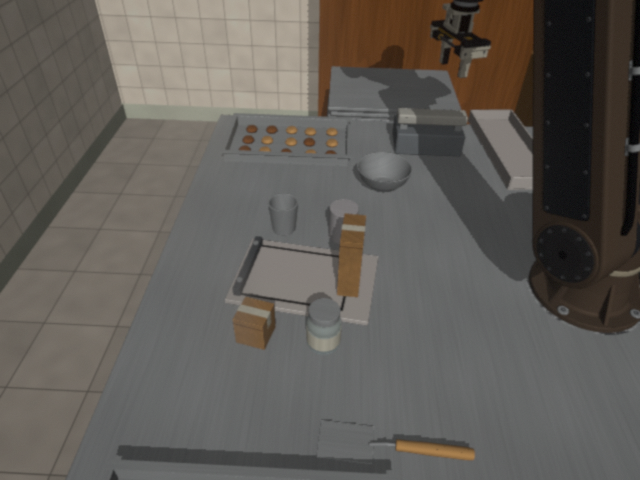

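The top view shows the board at about (270-355, 175-290) px, with the carton's top near (309,262) and the stop near (320,186). The tin (370,260), jar (251,245), cup (377,207) and squat (257,197) stand around it. I'll enlarge both views.

Run:
```python
import cv2
t=cv2.imread("pics/top0.png")[170:295,235:400]; cv2.imwrite("pics/topc.png",cv2.resize(t,None,fx=4.8,fy=4.8,interpolation=cv2.INTER_CUBIC))
s=cv2.imread("pics/side0.png")[190:355,220:400]; cv2.imwrite("pics/sidec.png",cv2.resize(s,None,fx=3.6,fy=3.6,interpolation=cv2.INTER_CUBIC))
```

```text
(no output)
```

View pics/topc.png

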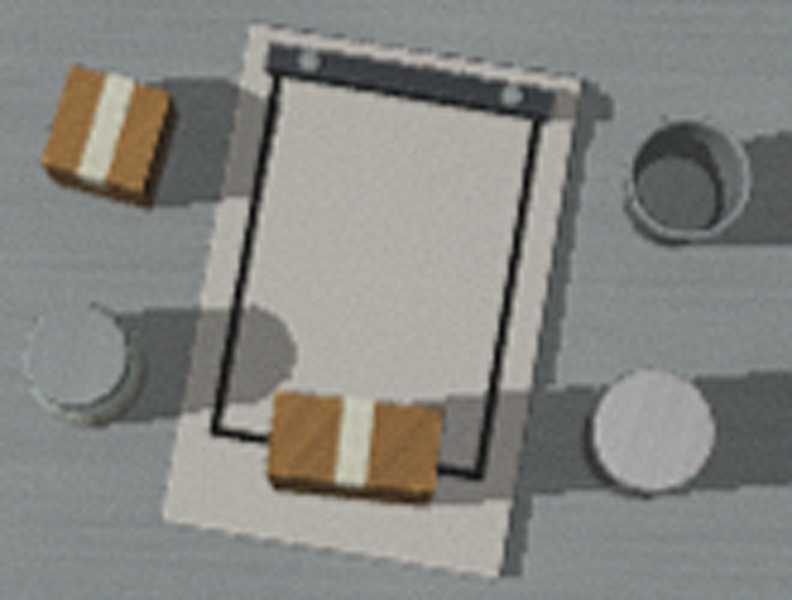

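View pics/sidec.png

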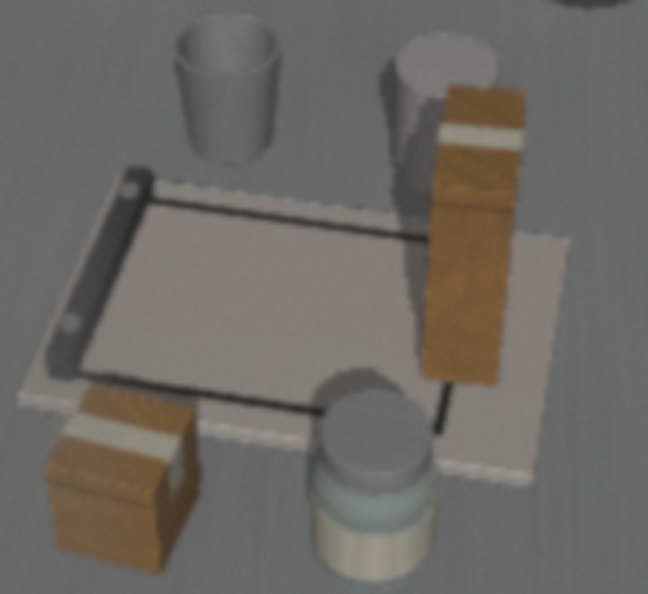

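The board's corners and outline are clear in the top crop, and the carton's top face is at (277,393), (441,406), (435,492), (268,485) crop px. Next I'll convert these to positions.

```bash
cat > h.py <<'E'
import numpy as np,cv2
from plant import ctrl
def ray(n,px,z):
    c=ctrl.camera_params(n); f=240/np.tan(np.radians(c["vertical_fov"]/2))
    R=cv2.Rodrigues(c["rvec"])[0]; o=-R.T@c["tvec"]; out=[]
    for u,v in px:
        d=R.T@np.array([(u-c["cx"])/f,(v-c["cy"])/f,1]); out.append((o+d*(z-o[2])/d[2])[:2])
    return np.array(out)
def proj(n,P):
    c=ctrl.camera_params(n); f=240/np.tan(np.radians(c["vertical_fov"]/2))
    K=np.array([[f,0,c["cx"]],[0,f,c["cy"]],[0,0,1]]);return cv2.projectPoints(np.array(P,float),c["rvec"],c["tvec"],K,None)[0][:,0]
def top(p,z,s=4.8,o=(235,170)): return ray("top",(np.array(p)+.5)/s-.5+np.array(o),z)
def side(p,z,s=3.6,o=(220,190)): return ray("side",(np.array(p)+.5)/s-.5+np.array(o),z)
E
python3 - <<'E'
from h import *
np.set_printoptions(precision=4,suppress=True)
def rep(n,P):
    print(n,P.tolist() if 0 else P.round(4).tolist(),"c",P.mean(0), "edges",[round(float(np.linalg.norm(P[i]-P[i-1])),4) for i in range(4)],
     "yaw",[np.degrees(np.arctan2(*(a)[::-1])).round(1) for a in (P[0]-P[3],P[1]-P[2])], "yaxis yaw",[np.degrees(np.arctan2(*(a)[::-1])).round(1)-90 for a in (P[0]-P[1],P[3]-P[2])])
rep("board",top([(252,25),(580,80),(500,575),(165,518)],.012))
rep("outline outer",top([(275,75),(540,122),(481,476),(213,433)],.012))
rep("carton top",top([(277,393),(441,406),(435,492),(268,485)],.162))
rep("boardS",side([(20,400),(115,178),(572,238),(532,480)],.012))
rep("cartonS",side([(432,197),(447,87),(525,92),(513,205)],.162))
print("base S",side([(422,377),(497,383)],.012))
print("tin,jar,cup,squat",top([(652,430)],.085),top([(77,355)],.095),top([(690,182)],.08),top([(108,128)],.07))
E
```

```text
board [[0.7727, 0.0824], [0.745, -0.1131], [0.4514, -0.0714], [0.4795, 0.1236]] c [0.6122 0.0054] edges [0.296, 0.1974, 0.2965, 0.1969] yaw [np.float64(-8.0), np.float64(-8.1)] yaxis yaw [np.float64(-8.099999999999994), np.float64(-8.200000000000003)]
outline outer [[0.7428, 0.0678], [0.719, -0.0898], [0.5085, -0.0592], [0.5296, 0.0974]] c [0.625  0.0041] edges [0.2153, 0.1594, 0.2127, 0.158] yaw [np.float64(-7.9), np.float64(-8.3)] yaxis yaw [np.float64(-8.599999999999994), np.float64(-7.700000000000003)]
carton top [[0.5398, 0.0566], [0.5352, -0.0304], [0.4895, -0.0283], [0.491, 0.0599]] c [0.5139 0.0145] edges [0.0489, 0.0872, 0.0457, 0.0882] yaw [np.float64(-3.8), np.float64(-2.7)] yaxis yaw [np.float64(-3.0999999999999943), np.float64(-1.0)]
boardS [[0.7715, 0.089], [0.7466, -0.1082], [0.4483, -0.0697], [0.4784, 0.1301]] c [0.6112 0.0103] edges [0.296, 0.1988, 0.3008, 0.2021] yaw [np.float64(-8.0), np.float64(-7.3)] yaxis yaw [np.float64(-7.200000000000003), np.float64(-8.599999999999994)]
cartonS [[0.5414, 0.0672], [0.5347, -0.0275], [0.4906, -0.026], [0.4988, 0.0707]] c [0.5164 0.0211] edges [0.0427, 0.0949, 0.0441, 0.097] yaw [np.float64(-4.7), np.float64(-2.0)] yaxis yaw [np.float64(-4.099999999999994), np.float64(-4.900000000000006)]
base S [[0.5411 0.0565]
 [0.4972 0.0585]]
tin,jar,cup,squat [[ 0.5318 -0.1508]] [[0.5644 0.1698]] [[ 0.6735 -0.1711]] [[0.6973 0.1599]]
```

Request:
step_arm(rows=[[[-0.1,1.7,5.4,0,0,0,-2],[-0.1,1.7,5.4,0,0,0,-2],[-0.1,1.7,5.4,0,0,0,-2],[-0.1,1.7,5.4,0,0,0,-2],[-0.1,1.7,5.4,0,0,0,-2],[-0.1,1.7,5.4,0,0,0,-2],[-0.1,1.7,5.4,0,0,0,-2],[-0.1,1.7,5.4,0,0,0,-2],[-0.1,1.7,5.4,0,0,0,-2],[-0.1,1.7,5.4,0,0,0,-2],[-0.1,1.7,5.4,0,0,0,-2],[-0.1,1.7,5.4,0,0,0,-2]]])

```text
clock: 1.6
tool_pos: [0.4391, 0.0172, 0.2267]
orientation: [-90.0, -0.0, -3.7]
force: [1.2, 0.2, 0.2]
opening: 0.0394
```

Request:
step_arm(rows=[[[-0.1,-0.5,0,-4.6,0,0,0],[-0.1,0,0,-4.6,0,0,0],[-0.1,1.5,0,0,0,0,0],[-0.1,1.5,0,0,0,0,0],[-0.1,0,0,0,0,0,0]]])

```text
clock: 2.22
tool_pos: [0.4669, 0.0156, 0.1362]
orientation: [-89.9, -0.2, -3.7]
force: [0.4, 0.4, -1.0]
opening: 0.0394
```

Run:
```python
from h import *
t=ctrl.snapshot("top")[170:295,235:400]; s=ctrl.snapshot("side")[150:310,290:450]
r=lambda i:cv2.resize(i,(400,400),interpolation=cv2.INTER_CUBIC)
cv2.imwrite("pics/a.png",np.hstack([cv2.resize(t,(400,303)),r(s)[:303]]))
```

```text
(no output)
```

View pics/a.png

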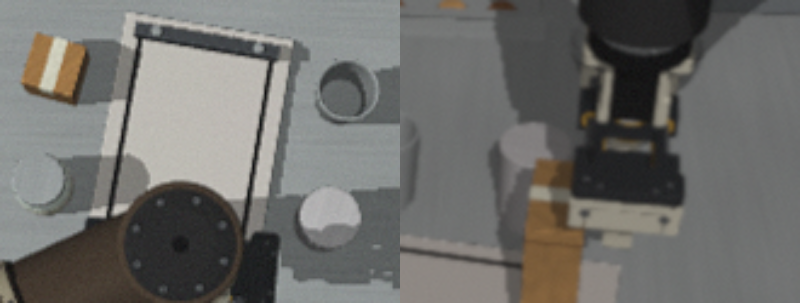

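Request:
step_arm(rows=[[[-0.1,1.0,-0.07,0,0,0,0],[-0.1,0.6,-0.04,0,0,0,0],[-0.1,0.6,-0.04,0,0,0,0],[-0.1,0.6,-0.04,0,0,0,0],[-0.1,0.6,-0.04,0,0,0,0],[-0.1,0.6,-0.04,0,0,0,0],[-0.1,0.6,-0.04,0,0,0,0],[-0.1,0.6,-0.04,0,0,0,0],[-0.1,0.6,-0.04,0,0,0,0]]])

```text
clock: 3.45
tool_pos: [0.5226, 0.0114, 0.1346]
orientation: [-90.0, -0.0, -3.6]
force: [-1.0, -0.2, -0.5]
opening: 0.0394
```

Run:
```python
from h import *
t=ctrl.snapshot("top")[170:295,235:400]; s=ctrl.snapshot("side")[180:340,220:400]
cv2.imwrite("pics/b.png",np.hstack([cv2.resize(t,(330,300)),cv2.resize(s,(450,400))[:300]])); cv2.imwrite("pics/bs.png",s)
```

```text
(no output)
```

View pics/b.png

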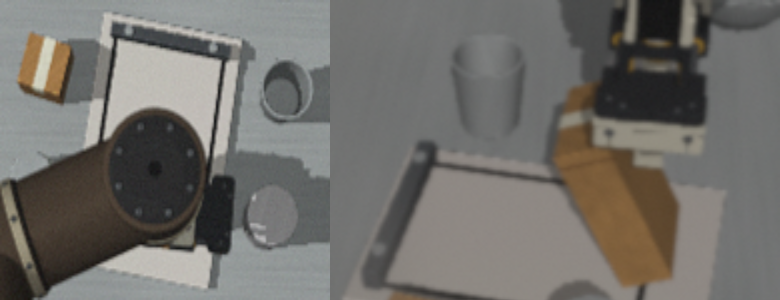

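The carton is leaning near its balance point, with its lower edge unmoved. I'll push a bit further, then hold.

Request:
step_arm(rows=[[[-0.1,0.6,-0.04,0,0,0,0],[-0.1,0.6,-0.04,0,0,0,0],[-0.1,0.6,-0.04,0,0,0,0],[-0.1,0,0,0,0,0,0],[-0.1,0,0,0,0,0,0],[-0.1,0,0,0,0,0,0],[-0.1,-3,0.2,0,0,0,0],[-0.1,-4,0.3,0,0,0,0],[-0.1,-3,0.2,0,0,0,0]]])

```text
clock: 4.68
tool_pos: [0.4385, 0.017, 0.1345]
orientation: [-90.0, 0.0, -3.6]
force: [-0.4, 0.6, -0.4]
opening: 0.0396
```

Run:
```python
from h import *
t=ctrl.snapshot("top")[170:295,235:400]; s=ctrl.snapshot("side")[190:355,220:400]
cv2.imwrite("pics/c.png",np.hstack([cv2.resize(t,(396,300),interpolation=2),cv2.resize(s,None,fx=2.2,fy=2.2,interpolation=2)[:300]]))
```

```text
(no output)
```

View pics/c.png

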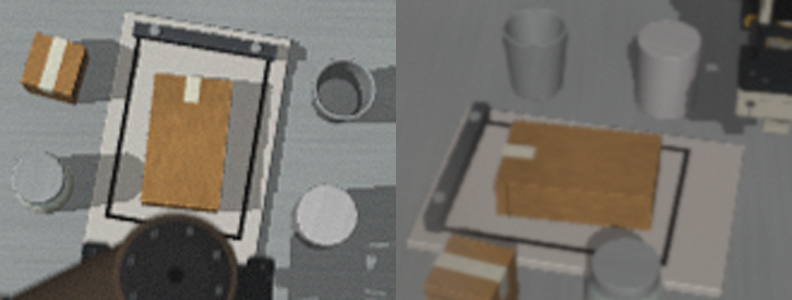

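The carton lies flat inside the outline, top-face corners at (154,74), (231,79), (219,211), (142,205) in the left panel, with a gap to the stop. I'll work out its pose in the board frame.

Run:
```python
from h import *
P=top([(154,74),(231,79),(219,211),(142,205)],.057,2.4)
Q=side([(108,122),(264,133),(256,188),(100,183)],.057,2.2)
a=np.radians(-8);B=np.array([[np.cos(a),np.sin(a)],[-np.sin(a),np.cos(a)]])
for X in(P,Q): print(X.round(4).tolist(),((X-[.612,.007])@B.T).round(4).tolist(),X.mean(0))
```

```text
[[0.691, 0.0458], [0.6876, -0.0427], [0.5353, -0.0324], [0.5398, 0.0551]] [[0.0728, 0.0494], [0.0818, -0.0387], [-0.0705, -0.0497], [-0.0781, 0.0376]] [0.61342631 0.0064508 ]
[[0.6947, -0.039], [0.5386, -0.0329], [0.5447, 0.0447], [0.6914, 0.0475]] [[0.0883, -0.034], [-0.0671, -0.0497], [-0.0719, 0.0279], [0.073, 0.0511]] [0.61734053 0.00506888]
```

Request:
step_arm(rows=[[[-0.1,0,0.7,-3,0,0,-2.2],[-0.1,0,0.7,-4,0,0,-2.2],[-0.1,0,0,-3,0,0,0],[-0.1,2,-0.28,0,0,0,0],[-0.1,2,-0.28,0,0,0,0],[-0.1,2,-0.28,0,0,0,0],[-0.1,1,-0.14,0,0,0,0],[-0.1,0,0,0,0,0,0]]])

```text
clock: 5.78
tool_pos: [0.5105, 0.0213, 0.0343]
orientation: [-90.0, 0.0, -8.0]
force: [0.2, -0.5, -0.0]
opening: 0.0394
```

Request:
step_arm(rows=[[[-0.1,0.5,-0.07,0,0,0,0],[-0.1,0.5,-0.07,0,0,0,0],[-0.1,0.5,-0.07,0,0,0,0],[-0.1,0.5,-0.07,0,0,0,0],[-0.1,0.5,-0.07,0,0,0,0],[-0.1,0.5,-0.07,0,0,0,0],[-0.1,0.5,-0.07,0,0,0,0],[-0.1,0.5,-0.07,0,0,0,0],[-0.1,0.2,-0.03,0,0,0,0]]])

```text
clock: 6.9
tool_pos: [0.5523, 0.0153, 0.0345]
orientation: [-90.0, 0.0, -8.0]
force: [-3.4, 0.4, 3.2]
opening: 0.0393
```

Run:
```python
from h import *
t=ctrl.snapshot("top")[170:295,235:400]; s=ctrl.snapshot("side")[190:355,220:400]
cv2.imwrite("pics/d.png",np.hstack([cv2.resize(t,(396,300),interpolation=2),cv2.resize(s,None,fx=2.2,fy=2.2,interpolation=2)[:300]]))
```

```text
(no output)
```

View pics/d.png

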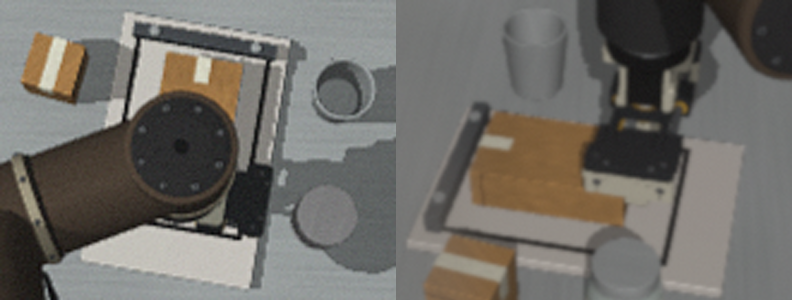

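The carton is sliding and turning square. Its front is still about 2 cm short of the stop.

Request:
step_arm(rows=[[[-0.1,0.4,-0.056,0,0,0,0],[-0.1,0.4,-0.056,0,0,0,0],[-0.1,0.4,-0.056,0,0,0,0],[-0.1,0.2,-0.028,0,0,0,0],[-0.1,0.2,-0.028,0,0,0,0]]])

```text
clock: 7.62
tool_pos: [0.5682, 0.0132, 0.0345]
orientation: [-90.0, 0.0, -8.0]
force: [-1.8, 0.7, -0.6]
opening: 0.0394
```

Request:
step_arm(rows=[[[-0.1,0.2,-0.028,0,0,0,0]]])

```text
clock: 7.75
tool_pos: [0.5696, 0.013, 0.0345]
orientation: [-90.0, 0.1, -8.0]
force: [-7.8, 3.9, 5.3]
opening: 0.0394
```

Request:
step_arm(rows=[[[-0.1,0.2,-0.028,0,0,0,0]]])

```text
clock: 7.88
tool_pos: [0.5696, 0.0128, 0.0343]
orientation: [-90.0, 0.3, -8.0]
force: [-15.2, 7.6, 10.5]
opening: 0.0395
```

The force rose sharply and motion stopped: the carton is on the stop. I'll back off and check.

Request:
step_arm(rows=[[[-0.1,-0.3,0.04,0,0,0,0],[-0.1,-1,0.14,0,0,0,0],[-0.1,-3,0.42,0,0,0,0],[-0.1,-4,0.56,0,0,0,0],[-0.1,-4,0.56,2,0,0,0],[-0.1,0,0,5,0,0,0],[-0.1,0,0,5,0,0,0],[-0.1,0,-4,3,0,0,0],[-0.1,0,-5,0,0,0,0],[-0.1,0,-5,0,0,0,0],[-0.1,0,-5,0,0,0,0],[-0.1,0,-5,0,0,0,0]]])

```text
clock: 9.38
tool_pos: [0.4489, -0.2117, 0.185]
orientation: [-90.0, -0.1, -8.0]
force: [1.7, 0.7, 0.3]
opening: 0.0396
```

Run:
```python
from h import *
t=ctrl.snapshot("top")[170:295,235:400]; s=ctrl.snapshot("side")[190:355,220:400]
cv2.imwrite("pics/e.png",cv2.resize(t,None,fx=4.8,fy=4.8,interpolation=2))
cv2.imwrite("pics/f.png",cv2.resize(s,None,fx=3.6,fy=3.6,interpolation=2))
```

```text
(no output)
```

View pics/e.png

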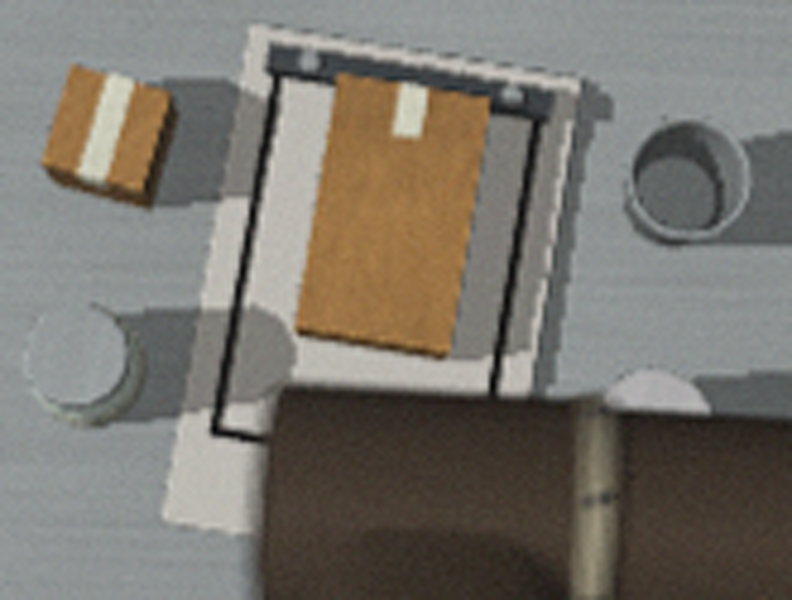

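View pics/f.png

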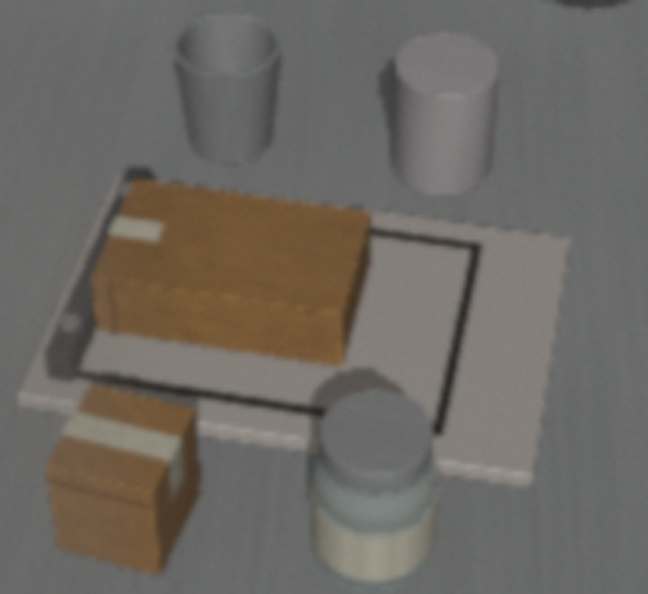

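The carton lies against the stop inside the outline, with its front edge from (337,72) to (490,97) parallel to the stop. The bystanders look unmoved. One numeric check follows.

Run:
```python
from h import *
P=top([(337,72),(490,97),(447,350),(298,328)],.057)
Q=side([(97,275),(130,182),(371,210),(346,303)],.057)
a=np.radians(-8);B=np.array([[np.cos(a),np.sin(a)],[-np.sin(a),np.cos(a)]])
for X in(P,Q,side([(103,331),(343,362)],.012),top([(275,75),(540,122)],.012)): print(((X-[.612,.007])@B.T).round(4).tolist())
```

```text
[[0.1197, 0.0408], [0.1199, -0.0486], [-0.0289, -0.0478], [-0.0305, 0.0379]]
[[0.1166, 0.0393], [0.121, -0.0442], [-0.0294, -0.0492], [-0.03, 0.0325]]
[[0.1161, 0.0408], [-0.0295, 0.0367]]
[[0.1211, 0.0784], [0.1194, -0.081]]
```

```bash
python3 -c "
from plant import ctrl
print(ctrl.close_job())"
```

```text
the job is handed in; nothing more can be done
None
```

I tipped the carton over with the open fingers near its top, and it landed flat inside the outline. I then pushed it low on its rear end, with the fingers square to the board, until it met the stop. At that point the wrist force rose to about 19 N and motion ceased. I backed the arm off and handed in with about 9.5 s used of the 40 s.

**Position:** In the top view the two leading corners are 119.7 and 119.9 mm along the board, with the stop at 120 mm. The carton is square to the board to within about 1°, and it lies about 27 mm or more inside the side lines.

**Disagreement:** The side view put the leading +y corner at about 116–117 mm and the -y corner at 121 mm. I put this down to the calibration and to reading corners off a blurred crop, so I trusted the top view and the force.

**Bystanders:** The squat carton, jar, cup and tin were in the same place in the pictures. The scraper and bowl were not in the final crops, and the arm did not work near them.

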